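Snap open the drying stand and lean the tostonera on it

ROBOT

A 7-joint arm with a two-finger parallel gripper is mounted at the origin on the work surface. World frame = base frame: x ahead of the robot, y to its left, z up, the work surface at z = 0. Lengths are in m, angles in rad, forces in N, time in s.
With the tool pointing down it reaches from about 0.4 to 0.9 m from the base axis. Payload 5.5 kg.
Tool frame: the origin (TCP) lies on the centre line of the jaws, within the pads' length; the fingertips stand 25 mm ahead of it and the grasp point (between the pads) lies 6 mm ahead of it; z points along the fingers, y is the line along which they close (so a half turn about z gives the same grasp; the last joint's range is limited). The gripper opens to 85 mm and grips with 20 to 120 N. Pads are 22 mm wide; open, the fingers measure 114 mm over their backs; the gripper's body (76 mm by 85 mm) begins 54 mm behind the grasp point. The pads swing forward as they close: fully open they stand 13 mm farther back than shut.
Start: joints at [-0.843, 0.501, -0.427, 1.55, 0.221, 1.138, -0.21], TCP at [0.291, 0.581, 0.256] pointing down, gripper open.
Joint ranges: [-2.88, 2.88], [-0.31, 2.03], [-1.54, 1.56], [0.2, 2.42], [-1.41, 4.55], [0.19, 2.02], [-2.57, 2.57]. Speed limits (rad/s): [2.57, 2.57, 3.14, 3.14, 3.14, 3.14, 3.14].

INTERFACE

Orientations are given as a unit quaternion [w, x, y, z].
In Python, from bench import robot gives the robot as it stands. The module is installed in compiled form; this text tells all that it offers. Calls block until the motion is done:
- robot.reach(position, orientation): joint-space move of the TCP to a pose.
- robot.move_l(position, ori=None, vel=0.15): straight line of the TCP; ori=None keeps the orientation; vel is the mean speed in m/s.
- robot.goto_joints(angles): joint-space move.
- robot.set_gripper(opening, strength=None): finger opening in m; strength is the grip in N (None keeps the last); returns when the fingers have stopped.
- robot.wait(seconds).
- robot.solve_ik(position, orientation): joint angles nearest the present ones, or None.
- robot.sense(): the state.
- robot.capture(name): name is "scene" or "top"; returns a dict with "image" (420x560x3 uint8, blue, green, red), "fx", "fy", "cx", "cy" (pixels), "dist_coeffs" ([k1, k2, p1, p2, k3] as OpenCV has them; the pictures are not rectified), "extrinsics" (4x4, takes a point from world to camera coordinates). Camera axes: x right, y down, z forward; pixel columns grow to the right and rows downward; lengths in m; the calibration is good to about 2 mm. A picture is of the moment at which its call begins. There is no depth.
A pose or a line that the arm cannot do raises robot.Unreachable and nothing moves.
- robot.close_job(): hands the job in, once; it reports no verdict.
The state is a dict: "clock": time; "q": joint angles; "joint_velocities": joint speeds; "effort": joint torques, N m; "eef_pos": TCP position; "ee_rot": TCP orientation; "force": force on the tool from outside, world axes, zero at the start; "ft_torque": the same for the moment, N m; "width": finger opening in m.
Only numpy, scipy, OpenCV 4.12 (cv2) and the standard library are available. Lean on these libraries where they do the work, as an engineer would, in place of code of your own. Each camera call takes 0.05 s, during which the arm holds its last target. There are 200 camera calls.

TASK

Swing the folded back rest of the wooden drying stand up and over until it snaps open and stays open by itself. Then set the cedar tostonera on the stand's seat, handle up, squarely in front of the back rest with its whole foot on the seat, and leave it leaning back against the rest to dry. Set it down rather than dropping it, never let it fall over, and leave the bowls, pitcher and ladle where they are.

Things in the scene. Friction and masses are not known exactly. Their poses are not given: they have to be found in the camera images.
- stand: Pale wooden folding drying stand, screwed to the shelf. Origin: centre of its underside; x from its front (robot side) to its rear, y along its width, z up. Base 130 (x) x 200 (y) mm, flat seat 50 mm high, with a lip 10 mm thick and 10 mm high along the seat's front edge (x -65 to -55 mm). The slot from lip to back rest hinge is 60 mm deep.
- seat (a point): Middle of the seat's slot, on the seat's surface: stand x = -25 mm, z = 50 mm.
- hinge (a point): Middle of the back rest's hinge axis, which runs along the stand's y, at stand x = +5 mm, z = 64 mm. Open, the rest's top edge stands 53 mm behind and 102 mm above it; its former underside, whose plane holds the axis, is what things lean on.
- backrest (a joint): Back rest angle, rad: 0 folded flat towards the stand's -x; 2.05 open, 27 degrees behind upright, on its stop. Slatted, a spring strut at its +y side (out to stand y = 113 mm), 10 mm thick, 180 mm wide, 115 mm from hinge to free edge. An over-centre spring holds either state: lifting the free edge takes about 4.5 N at first, less higher up; past about 1.1 rad it snaps open, below that it falls shut.
- free_edge (a point): Middle of the back rest's free edge, half way through its 10 mm thickness; moves with the rest. Folded: stand x = -110 mm, z = 69 mm. The solid rail along this edge (40 mm deep) then overhangs the base's front by 45 mm, its underside 64 mm above the shelf with open space below.
- tostonera: Dark cedar tostonera (plantain press): two closed boards, loose, standing on its brass-hinged end, about 0.33 kg. Origin: centre of its foot; x thickness (36 mm), y width (100 mm), z up its length (185 mm). Body 130 mm tall, handle above; both faces alike, either may face the rest. Mass centre 75 mm up: upright it stands alone; tipped over 14 degrees about its wide bottom edge it goes over.
- handle (a point): Grip point in the tostonera's handle, on its axis, 160 mm above its foot. The handle is 30 mm wide (y) and 36 mm thick (x), from 127 to 185 mm above the foot.
- bowls: Two nested white ceramic bowls (they move as one), 156 mm across, 87 mm high, origin at the centre of the underside. Leave alone.
- pitcher: White plastic pitcher with a grey flip lid, 104 mm across, 186 mm high, a handle reaching 92 mm out on its x side, origin at the centre of the underside. Leave alone.
- ladle: Stainless ladle lying on the shelf beyond the stand, cup 88 mm across and 30 mm high, handle reaching 255 mm from the cup's centre along its -y; origin under the cup's centre. Leave alone.
Mind the look-alikes: they are no part of the job. Of the things like the tostonera, leave any that is turquoise; of the rest the larger one is meant.

How it is judged:
On the way:
1. the back rest has snapped open and stays open, with the tostonera not yet on the stand (value of joint backrest above 1.9 rad and horizontal distance between tostonera and stand above 0.12 m and contact force between the fingers and stand below 0.1 N), for 0.3 s.
At the end, for the whole second after the job is handed in: Back rest open (over 1.9 rad). Tostonera still and released, handle up, foot on the seat between lip and hinge, within 60 mm of the middle sideways and 0.2 rad of square, leaning back on the rest 0.3 to 0.8 rad from upright (value of joint backrest above 1.9 rad and angle between tostonera's own z axis and vertical between 0.3 and 0.8 rad and x of handle in the frame of stand above 0.02 m and z of handle in the frame of stand above 0.13 m and x of tostonera in the frame of stand between -0.06 and 0.005 m and z of tostonera in the frame of stand between 0.04 and 0.08 m and y of tostonera in the frame of stand between -0.06 and 0.06 m and angle between the y axis of tostonera and the y axis of stand, either way round below 0.2 rad and linear speed of tostonera below 0.02 m/s and angular speed of tostonera below 0.1 rad/s); the robot touches nothing.
It fails at once if the bowls, pitcher or ladle are shifted by more than 30 mm (distance of any of bowls, pitcher, ladle from where it was at the start of the episode above 0.03 m).
It fails at once if the tostonera falls over (leans more than 1 rad) (angle between tostonera's own z axis and vertical above 1 rad).
It fails at once if the tostonera is dropped on the stand (faster than 0.6 m/s close above the seat) (horizontal distance between tostonera and stand below 0.08 m and z of tostonera in the frame of stand below 0.08 m and linear speed of tostonera above 0.6 m/s).
It also fails if it takes over 72 s, if anything falls off the work surface, if the arm or the gripper's body presses on something with over 40 N, if the wrist force passes 120 N, or if a joint passes its speed limit or range.

## Working session

There is one attempt and no reset: what is moved stays moved. The work goes in short steps, each a Python script; the robot and the scene stay as the last script left them, time stands still between calls to the robot, and variables do not carry over. Pictures are saved under pics/ and viewed, on a budget of 10 in all, crops included, one or two more only if the job needs it, and the job is handed in when it is done.

```bash
mkdir -p pics
python3 - <<'E'
from bench import robot
import cv2,numpy as np,pickle
d={}
for n in("scene","top"):
    c=robot.capture(n);d[n]=c;cv2.imwrite(f"pics/{n}0.png",c["image"])
    E=np.array(c["extrinsics"]);print(n,c["fx"],c["cx"],c["cy"],c["dist_coeffs"],(-E[:3,:3].T@E[:3,3]).round(3),E[2,:3].round(2))
pickle.dump(d,open("c0.pkl","wb"))
print(robot.sense())
E
```

```text
scene 443.3700509182412 277.8392520531464 207.74937897669267 [-0.09203386  0.          0.          0.          0.        ] [1.054 0.653 1.289] [-0.29 -0.46 -0.84]
top 403.0152094045976 277.84486676870694 211.18076168230786 [-0.10817434  0.          0.          0.          0.        ] [ 0.403 -0.017  1.266] [ 0.19  0.03 -0.98]
{'clock': 0.1, 'q': array([-0.84282686,  0.50177351, -0.42681618,  1.55132314,  0.22078616,
        1.13832369, -0.2103053 ]), 'joint_velocities': array([-0.00015241, -0.00380183, -0.00062524, -0.00084836,  0.00029726,
        0.00093688,  0.00144716]), 'effort': array([-1.09959647e-02, -5.70814240e+01, -5.83794191e+00, -2.81748354e+01,
        1.06758397e-02,  5.75032653e-03,  3.02910230e-06]), 'eef_pos': array([0.29111042, 0.58051845, 0.25536091]), 'ee_rot': array([-2.43300857e-04,  2.30279060e-01,  9.73124229e-01, -8.54213354e-04]), 'force': array([-0.83178378,  0.24215156,  0.2002393 ]), 'ft_torque': array([0.04812034, 0.04411361, 0.00405461]), 'width': 0.08546767569939051}
```

View pics/scene0.png

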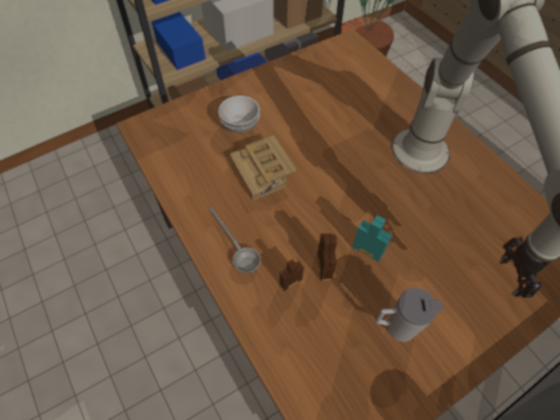

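View pics/top0.png

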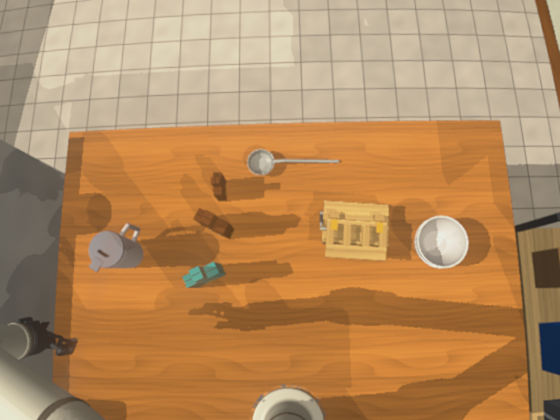

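Lookalike candidates: the large dark press at top (213,222) / scene (327,256), the small dark one at top (219,186) / scene (291,275), and the turquoise one at top (203,274) / scene (372,238). By the description it is the large dark one. I'll check it in a close crop, together with the stand.

```bash
cat > h.py <<'E'
import cv2,numpy as np,pickle
def K(c): return np.array([[c["fx"],0,c["cx"]],[0,c["fy"],c["cy"]],[0,0,1.]])
def ray(c,uv):
    p=cv2.undistortPoints(np.array(uv,float).reshape(-1,1,2),K(c),np.array(c["dist_coeffs"]))[:,0]
    E=np.array(c["extrinsics"]);R=E[:3,:3]
    return -R.T@E[:3,3],np.c_[p,np.ones(len(p))]@R
def onz(c,uv,z):
    o,d=ray(c,uv);return o+d*((z-o[2])/d[:,2])[:,None]
def proj(c,P):
    E=np.array(c["extrinsics"]);r,_=cv2.Rodrigues(E[:3,:3])
    return cv2.projectPoints(np.array(P,float).reshape(-1,1,3),r,E[:3,3],K(c),np.array(c["dist_coeffs"]))[0][:,0]
E
python3 - <<'E'
import pickle,cv2,numpy as np
d=pickle.load(open("c0.pkl","rb"));t=d["top"]["image"];s=d["scene"]["image"]
f=lambda im,x,y:cv2.resize(im[y:y+75,x:x+100],(400,300),interpolation=cv2.INTER_CUBIC)
o=np.vstack([np.hstack([f(t,165,170),f(t,305,193)]),np.hstack([f(s,265,222),f(s,215,130)])])
cv2.imwrite("pics/crop1.png",o)
E
```

```text
(no output)
```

View pics/crop1.png

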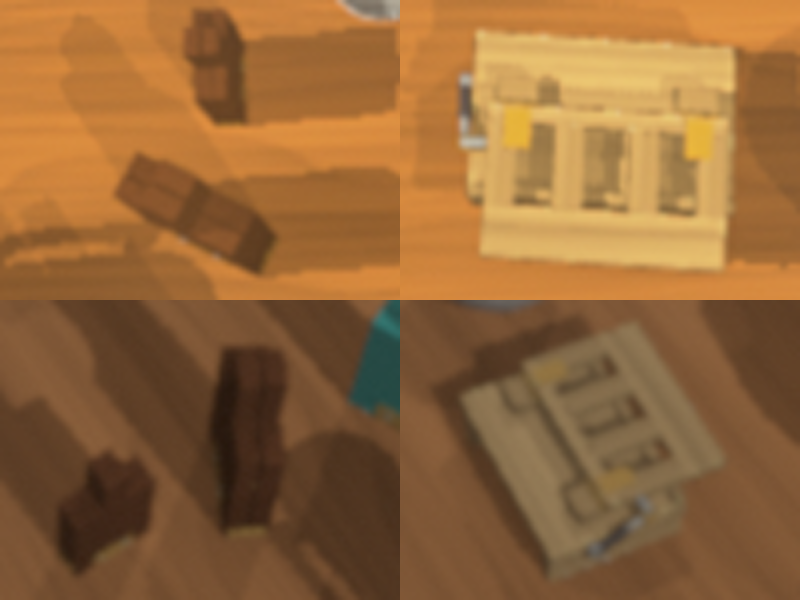

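Run:
```python
from h import *
d=pickle.load(open("c0.pkl","rb"));t=d["top"];s=d["scene"]
T=lambda x,y,ox=165,oy=170:(ox+x/4-.4,oy+y/4-.4)
S=lambda x,y:(265+x/4-.4,222+(y-300)/4-.4)
def show(n,P):print(n,P.round(4).tolist())
r=onz(t,[T(75,30,305,193),T(335,47,305,193)],.05);show("rear z.05",r)
f=onz(t,[T(80,255,305,193),T(325,270,305,193)],.064);show("free z.064",f)
f2=onz(t,[T(90,105,305,193),T(330,120,305,193)],.074);show("hinge side z.074",f2)
S2=lambda x,y:(215+(x-400)/4-.4,130+(y-300)/4-.4)
show("scene base front/rear-left(+y) low corner z0",onz(s,[S2(552,577)],0))
show("scene free edge tops z.074",onz(s,[S2(637,322),S2(722,462)],.074))
show("scene rear edge z.05",onz(s,[S2(462,398),S2(550,555)],.05))
show("toston foot scene z0",onz(s,[S(222,529),S(268,527)],0))
show("toston foot top z0",onz(t,[T(262,272),T(275,237)],0))
show("toston body right top z.13",onz(t,[T(262,272),T(275,237)],.13))
show("toston handle top z.185 top",onz(t,[T(137,152),T(115,195)],.185))
show("scene toston top z.185",onz(s,[S(224,348),S(284,348)],.185))
# masks
for n,c,box in(("top",t,(190,200,240,242)),("scene",s,(310,225,345,285))):
    x0,y0,x1,y1=box;im=c["image"][y0:y1,x0:x1]
    hsv=cv2.cvtColor(im,cv2.COLOR_BGR2HSV)
    m=(hsv[...,2]<(110 if n=="top" else 50)).astype(np.uint8)
    print(n);print("\n".join("".join("#" if v else "." for v in row) for row in m))
```

```text
rear z.05 [[0.669, -0.1234, 0.05], [0.6511, -0.3235, 0.05]]
free z.064 [[0.495, -0.1196, 0.064], [0.4795, -0.3014, 0.064]]
hinge side z.074 [[0.6061, -0.1303, 0.074], [0.5906, -0.3098, 0.074]]
scene base front/rear-left(+y) low corner z0 [[0.6623, -0.1373, 0.0]]
scene free edge tops z.074 [[0.4769, -0.2968, 0.074], [0.4991, -0.1193, 0.074]]
scene rear edge z.05 [[0.649, -0.3198, 0.05], [0.6676, -0.1272, 0.05]]
toston foot scene z0 [[0.6337, 0.2383, 0.0], [0.6018, 0.2561, 0.0]]
toston foot top z0 [[0.5651, 0.1721, 0.0], [0.5929, 0.1618, 0.0]]
toston body right top z.13 [[0.5484, 0.1527, 0.13], [0.5735, 0.1434, 0.13]]
toston handle top z.185 top [[0.6265, 0.232, 0.185], [0.5966, 0.2468, 0.185]]
scene toston top z.185 [[0.6127, 0.1827, 0.185], [0.576, 0.2053, 0.185]]
top
..................................................
..................................................
..................................................
..................................................
..................................................
..................................................
...............
[... 3286 characters left out ...]
................
..........####.....................
...........###.....................
...........##......................
...........##......................
...........##......................
...........##......................
...........##......................
...........#.......................
...........#.......................
...........#.......................
...........#.......................
...................................
...................................
...................................
...................................
...................................
...................................
...................................
...................................
```

```bash
cat >> h.py <<'E'
from scipy.spatial.transform import Rotation as Ro
YAW=-0.095; C=np.array([.596,-.218,0]); SR=Ro.from_euler("z",YAW).as_matrix()
def W(p): return C+SR@np.array(p,float)      # stand -> world
def quat(z,y):  # world axes of tool
    z=np.array(z)/np.linalg.norm(z);y=np.array(y)/np.linalg.norm(y);x=np.cross(y,z)
    q=Ro.from_matrix(np.c_[x,y,z]).as_quat();return np.r_[q[3],q[:3]]
def qs(pitch,s=1): # tool z pitched down by pitch from stand +x, tool y along +-stand y
    return quat(SR@[np.cos(pitch),0,-np.sin(pitch)],SR@[0,s,0])
def tip(p,q,off=.025): # TCP so that the tool point 'off' ahead sits at world p
    return np.array(p)-off*Ro.from_quat(np.r_[q[1:],q[0]]).as_matrix()[:,2]
E
python3 - <<'E'
from bench import robot
from h import *
for s in(1,-1):
  for p in np.radians([0,15,25,35,45,60]):
    q=qs(p,s);r=[]
    for st in([-.15,0,.034],[-.088,0,.034],[-.08,0,.1],[-.03,0,.16],[0,0,.18]):
        j=robot.solve_ik(tip(W(st),q),q);r.append("-" if j is None else str(np.round(j,1)))
    print(s,round(np.degrees(p)),*r)
  # place: tool down tilted forwards (pointing -x)
  th=.5
  for lab,sg in(("place",1),("placerev",-1)):
    q=quat(SR@[-np.sin(th),0,-np.cos(th)],SR@[0,s,0])
    f=W([-.0238+.16*np.sin(th),0,.0586+.16*np.cos(th)])
    print(lab,robot.solve_ik(tip(f,q,.006),q),robot.solve_ik(tip(f+[0,0,.1],q,.006),q))
    break
  ty=-.48;R=Ro.from_euler("z",ty).as_matrix();q=quat([0,0,-1],R@[0,s,0])
  print("grasp",robot.solve_ik(tip([.6,.207,.16],q,.006),q))
E
```

```text
1 0 [ 1.2  1.5 -0.1  2.4  4.3  1.8 -0.9] [ 1.2  1.5 -0.3  2.3  4.1  1.7 -0.9] [ 1.2  1.3 -0.4  2.4  4.1  1.6 -0.9] - [ 1.2  1.1 -0.6  2.4  3.8  1.4 -1. ]
1 15 - - - - -
1 25 - - - - -
1 35 - - - - [ 1.6  0.8 -1.3  2.4  2.6  0.5 -0.3]
1 45 - - - [ 1.5  0.7 -1.3  2.3  2.2  0.4  0. ] [ 1.4  0.5 -1.1  2.3  2.4  0.2 -0.4]
1 60 - [ 1.2  0.7 -0.9  2.3  2.1  0.3 -0. ] [ 1.4  0.6 -1.1  2.3  1.5  0.3  0.6] [ 0.9  0.3 -0.5  2.2 -0.   0.2  1.9] [ 0.7  0.3 -0.4  2.1 -0.2  0.3  2. ]
place [ 0.33150452  0.92175931 -0.16627512  0.9900028   0.1834344   1.73771419
  1.65676087] [ 0.31785735  0.85825667 -0.14765286  0.88607769  0.16730253  1.90086853
  1.68238019]
grasp [-0.13098278  0.55705348 -0.33285095  1.66988239  0.21390216  0.95060889
  0.54879495]
-1 0 [ 1.3  1.5 -0.2  2.4  4.3  1.7  2.3] [ 1.1  1.4 -0.2  2.3  4.1  1.8  2.2] - - -
-1 15 - - - - -
-1 25 - - - - -
-1 35 - - - - [ 1.4  0.6 -1.1  2.4  3.   0.4  2.3]
-1 45 - - - [ 1.2  0.4 -0.9  2.3  3.1  0.2  2. ] [ 0.8  0.3 -0.4  2.3  3.8  0.2  1.2]
-1 60 - [ 0.6  0.5 -0.2  2.3  3.6  0.2  1.4] [-0.6  0.9  1.4  2.3  4.5  1.   0.2] [ 0.4  0.3 -0.   2.2 -0.7  0.2 -0.6] [ 0.3  0.3  0.1  2.1 -0.6  0.3 -0.7]
place [ 0.05696715  0.94942291  0.43094166  1.00675688 -0.20188942  1.72547549
 -1.24179355] [ 0.07019266  0.88304658  0.43380834  0.9024026  -0.17771136  1.8885636
 -1.24205361]
grasp [-1.10147044  0.84254436  1.12867061  1.70475094 -0.82998119  1.15342545
 -1.78250542]
```

```bash
cat >> h.py <<'E'
def qa(az,p,s,roll=0): # tool z at azimuth az (stand frame) pitched down p; tool y horizontal*s, rolled
    z=np.array([np.cos(p)*np.cos(az),np.cos(p)*np.sin(az),-np.sin(p)])
    y=s*np.array([-np.sin(az),np.cos(az),0]);y=Ro.from_rotvec(z*roll).apply(y)
    return quat(SR@z,SR@y)
def arc(a,r,y,d): # point d below the rest's underside at angle a, radius r
    return np.array([.005-r*np.cos(a)-d*np.sin(a),y,.064+r*np.sin(a)-d*np.cos(a)])
E
python3 - <<'E'
from bench import robot
from h import *
rad=np.radians
for p in(20,30,40):
 for az in(-20,-40,-60,-80,-100,-120):
  for s in(1,-1):
   for roll in(0,90):
    q=qa(rad(az),rad(p),s,rad(roll));J=[]
    pts=[W([-.09,.16,.035]),W([-.09,.068,.03])]+[W(arc(a,.095,.068,.02)) for a in(.2,.6,1.,1.25)]
    for P in pts: J.append(robot.solve_ik(tip(P,q),q))
    if all(j is not None for j in J):
        J=np.array(J);print(p,az,s,roll,J[0].round(2),abs(np.diff(J,axis=0)).max(1).round(1))
    elif sum(j is not None for j in J)>4: print(p,az,s,roll,"partial",[j is not None for j in J])
E
```

```text
20 -60 1 0 [-0.88  1.01  0.25  2.09  1.19  1.04 -1.43] [0.2 0.1 0.1 0.1 0.1]
20 -60 1 90 [-1.58  1.64  1.11  2.1  -0.4   0.51 -1.67] [0.3 0.3 0.5 0.9 0.2]
20 -60 -1 0 [-0.28  1.04 -0.42  2.07  1.51  1.58  1.62] [0.1 0.1 0.1 0.1 0.1]
20 -60 -1 90 [-0.61  0.98 -0.05  2.08  1.34  1.28  0.08] [0.2 0.1 0.1 0.1 0.1]
20 -80 1 0 [-0.78  1.05  0.26  1.82  0.84  1.21 -1.19] [0.1 0.1 0.1 0.1 0.1]
20 -80 1 90 [-1.11  1.22  0.7   1.84  0.43  0.98 -2.44] [0.2 0.1 0.1 0.1 0. ]
20 -80 -1 0 [-0.22  1.09 -0.45  1.8   1.26  1.69  1.71] [0.1 0.1 0.1 0.1 0.1]
20 -80 -1 90 [-0.5   1.03 -0.09  1.81  1.06  1.43  0.23] [0.1 0.1 0.1 0.1 0.1]
20 -100 1 0 [-0.65  1.13  0.27  1.56  0.59  1.44 -1.08] [0.1 0.1 0.1 0.1 0. ]
20 -100 1 90 [-0.89  1.24  0.62  1.57  0.3   1.31 -2.42] [0.2 0.1 0.1 0.2 0.2]
20 -100 -1 0 [-0.16  1.16 -0.44  1.54  1.04  1.81  1.75] [0.1 0.1 0.1 0.1 0. ]
20 -100 -1 90 [-0.38  1.11 -0.11  1.55  0.85  1.62  0.3 ] [0.1 0.1 0.1 0.1 0. ]
20 -120 1 0 [-0.52  1.22  0.3   1.32  0.38  1.66 -1.05] [0.1 0.1 0.1 0.1 0.1]
20 -120 1 90 [-0.97  1.73  1.34  1.34 -0.5   1.68 -1.89] [0.2 0.1 0.1 0.1 0.1]
20 
[... 1967 characters left out ...]
90 [-0.37  0.8  -0.12  1.94  1.    1.14  0.38] [0.1 0.1 0.1 0.1 0.1]
40 -100 1 0 [-0.55  0.89  0.22  1.73  0.54  1.17 -1.01] [0.1 0.1 0.1 0.1 0.1]
40 -100 1 90 [-0.66  0.92  0.37  1.73  0.43  1.12 -2.49] [0.1 0.1 0.1 0.1 0.1]
40 -100 -1 0 [-0.07  0.93 -0.44  1.71  0.95  1.47  1.83] [0.1 0.1 0.1 0.1 0.1]
40 -100 -1 90 [-0.28  0.88 -0.14  1.72  0.78  1.32  0.38] [0.1 0.1 0.1 0.1 0.1]
40 -120 1 0 [-0.46  0.98  0.25  1.53  0.33  1.37 -1.04] [0.1 0.1 0.1 0.1 0.1]
40 -120 1 90 [-0.93  1.36  1.12  1.55 -0.44  1.37 -1.97] [0.1 0.1 0.1 0.1 0.1]
40 -120 -1 0 [-0.02  1.   -0.4   1.51  0.75  1.58  1.78] [0.1 0.1 0.1 0.1 0.1]
40 -120 -1 90 [-0.18  0.96 -0.16  1.52  0.6   1.49  0.31] [0.1 0.1 0.1 0.1 0.1]
```

Run:
```python
from bench import robot
from h import *
rad=np.radians
q=qa(rad(-80),rad(30),1)
robot.move_l([.33,.5,.42],vel=.25)
robot.reach(tip(W([-.1,.2,.28]),q),q)
robot.set_gripper(0)
robot.move_l(tip(W([-.09,.16,.032]),q),vel=.2)
f0=robot.sense()["force"]
robot.move_l(tip(W([-.09,.068,.03]),q),vel=.1)
s=robot.sense();print(s["clock"],s["eef_pos"],s["force"]-f0,s["width"],f0)
c=robot.capture("scene");t=robot.capture("top")
f=lambda im,x,y:cv2.resize(im[y:y+100,x:x+130],(390,300),interpolation=cv2.INTER_CUBIC)
cv2.imwrite("pics/under.png",np.hstack([f(c["image"],205,115),f(t["image"],280,180)]))
```

```text
6.1917 [ 0.51153295 -0.11921288  0.04220637] [-0.83420326 -0.61024446  0.17079591] -0.0001939710918524692 [ 0.09629082 -0.45999578 -0.26551914]
```

View pics/under.png

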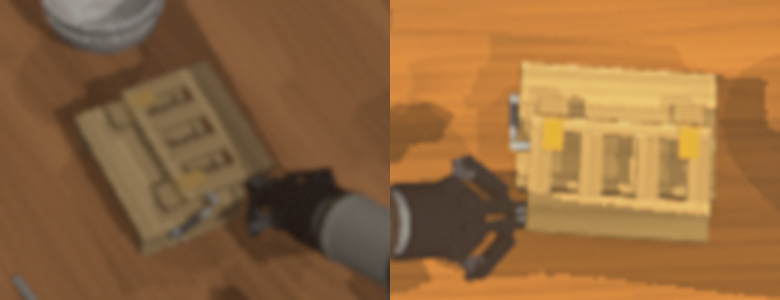

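The view shows the fingertips under the rail's +y end, at about (520,215) in the right panel, and no contact yet. Next I lift along the arc.

Run:
```python
from bench import robot
from h import *
rad=np.radians
q=qa(rad(-80),rad(30),1)
f0=robot.sense()["force"]
for a in(.15,.35,.55,.75,.95,1.1,1.25,1.35):
    robot.move_l(tip(W(arc(a,.093,.068,.022)),q),vel=.07)
    print(a,(robot.sense()["force"]-f0).round(1))
c=robot.capture("scene");t=robot.capture("top")
f=lambda im,x,y:cv2.resize(im[y:y+100,x:x+130],(390,300),interpolation=cv2.INTER_CUBIC)
cv2.imwrite("pics/open.png",np.hstack([f(c["image"],205,115),f(t["image"],280,180)]))
print(robot.sense()["clock"])
```

```text
0.15 [ 1.1  0.7 -5.5]
0.35 [ 1.6  4.1 -3.3]
0.55 [-1.1  2.6 -2.4]
0.75 [-0.9  0.7 -1. ]
0.95 [-0.3  0.9  0.4]
1.1 [ 0.   0.  -0.1]
1.25 [-0.8 -0.1 -0.8]
1.35 [-0.4  0.4  0.6]
9.6167
```

View pics/open.png

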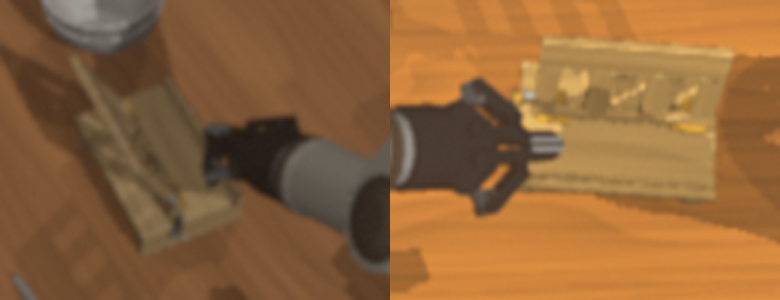

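It snapped open. Retreat, then check my tostonera and stand estimates by overlaying the predicted corner points on fresh pictures.

```bash
cat >> h.py <<'E'
TP=np.array([.600,.207,0]);TY=-.47
def Tw(p): return TP+Ro.from_euler("z",TY).apply(np.array(p,float))
E
python3 - <<'E'
from bench import robot
from h import *
q=qa(np.radians(-80),np.radians(30),1)
robot.move_l(tip(W([-.07,.2,.2]),q),vel=.25)
R=Ro.from_euler("z",TY).as_matrix();qg=quat([0,0,-1],R@[0,1,0])
robot.reach([.36,.0,.40],qg);robot.set_gripper(.085,80)
d={n:robot.capture(n) for n in("scene","top")};pickle.dump(d,open("c1.pkl","wb"));print(robot.sense()["clock"])
box=lambda f,xs,ys,z:[f([x,y,z]) for x,y in((xs[0],ys[0]),(xs[1],ys[0]),(xs[1],ys[1]),(xs[0],ys[1]))]
polys=[(box(Tw,(-.018,.018),(-.05,.05),0),(0,255,0)),(box(Tw,(-.018,.018),(-.05,.05),.13),(0,255,255)),(box(Tw,(-.018,.018),(-.015,.015),.185),(255,255,0)),
 (box(W,(-.065,.065),(-.1,.1),0),(0,255,0)),(box(W,(-.065,.065),(-.1,.1),.05),(0,255,255)),([W([.058,-.09,.166]),W([.058,.09,.166])],(255,255,0)),([W([-.055,-.1,.06]),W([-.055,.1,.06])],(255,0,255))]
def f(n,x,y):
    im=cv2.resize(d[n]["image"][y:y+75,x:x+100],(400,300),interpolation=cv2.INTER_CUBIC)
    for P,col in polys:
        u=(proj(d[n],P)-[x,y]+.5)*4
        cv2.polylines(im,[u.round().astype(np.int32)],True,col,1)
    return im
cv2.imwrite("pics/chk.png",np.vstack([np.hstack([f("top",165,180),f("top",305,183)]),np.hstack([f("scene",275,222),f("scene",215,130)])]))
E
```

```text
12.875
```

View pics/chk.png

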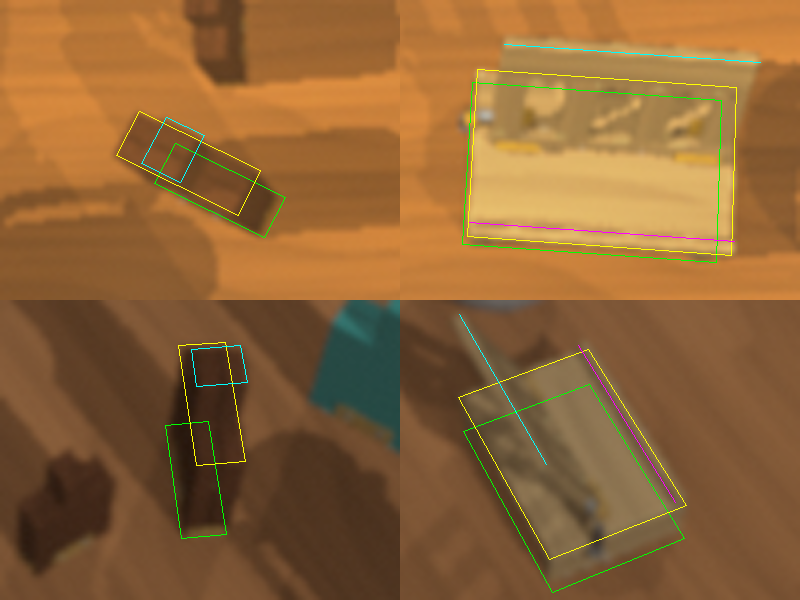

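Overlays match within about 1 px (3 mm), for the tostonera at top (200,225) and the stand base, lip and open rest at top (355,230). Grasp next.

Run:
```python
from bench import robot
from h import *
R=Ro.from_euler("z",TY).as_matrix();qg=quat([0,0,-1],R@[0,1,0])
robot.reach(tip(Tw([0,0,.30]),qg,.006),qg)
f0=robot.sense()["force"]
robot.move_l(tip(Tw([0,0,.16]),qg,.006),vel=.12)
print((robot.sense()["force"]-f0).round(2))
robot.set_gripper(.02,80)
s=robot.sense();print(s["width"],(s["force"]-f0).round(2))
robot.move_l(tip(Tw([0,0,.21]),qg,.006),vel=.08)
robot.wait(.3);s=robot.sense();print(s["clock"],s["width"],(s["force"]-f0).round(2),s["ft_torque"].round(3))
d={n:robot.capture(n) for n in("scene","top")};pickle.dump(d,open("c2.pkl","wb"))
f=lambda im,x,y:cv2.resize(im[y:y+100,x:x+130],(390,300),interpolation=cv2.INTER_CUBIC)
cv2.imwrite("pics/grasp.png",np.hstack([f(d["scene"]["image"],265,190),f(d["top"]["image"],150,170)]))
```

```text
[ 0.73  1.53 -0.16]
0.02924517227144815 [-0.51  1.86  1.48]
17.0667 0.029366475855605017 [-0.57  1.28 -4.83] [ 0.1   -0.038  0.019]
```

View pics/grasp.png

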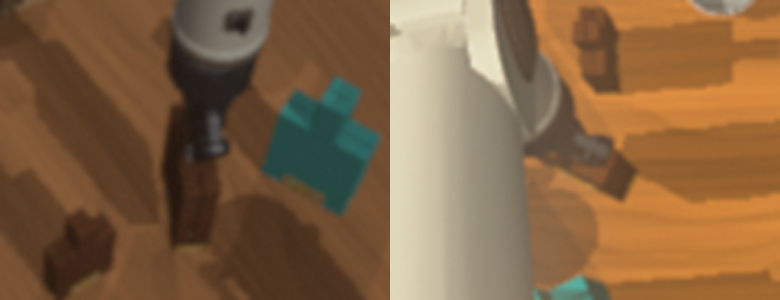

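```bash
cat >> h.py <<'E'
def qp(th): return quat(SR@[-np.sin(th),0,-np.cos(th)],SR@[0,1,0])
def pl(xb,zb,th,up=.16): # back bottom edge at stand (xb,zb), lean th -> point 'up' on the press axis, stand frame
    return np.array([xb-.018*np.cos(th)+up*np.sin(th),0,zb+.018*np.sin(th)+up*np.cos(th)])
E
python3 - <<'E'
from bench import robot
from h import *
s=robot.sense();robot.move_l(s["eef_pos"]+[-.02,-.02,.14],vel=.25)
q0=qp(0)
robot.reach(tip(W([-.10,.03,.36]),q0,.006),q0)
th=.5;q=qp(th)
robot.reach(tip(W(pl(-.008,.15,th)),q,.006),q)
robot.move_l(tip(W(pl(-.008,.08,th)),q,.006),vel=.1)
robot.wait(.3);s=robot.sense();print(s["clock"],s["width"],s["force"].round(2),s["eef_pos"].round(4),tip(W(pl(-.008,.08,th)),q,.006).round(4))
d={n:robot.capture(n) for n in("scene","top")};pickle.dump(d,open("c3.pkl","wb"))
A=SR@Ro.from_euler("y",th).as_matrix();O=W(pl(-.008,.08,th,0))
L=lambda p:O+A@np.array(p)
bx=lambda b,z:[L([x,y,z]) for x,y in((-.018,-b),(.018,-b),(.018,b),(-.018,b))]
def f(n,x,y):
    im=cv2.resize(d[n]["image"][y:y+100,x:x+130],(390*1,300),interpolation=cv2.INTER_CUBIC)
    for P,col in((bx(.05,0),(0,255,0)),(bx(.05,.13),(0,255,255))):
        cv2.polylines(im,[((proj(d[n],P)-[x,y]+.5)*3).round().astype(np.int32)],True,col,1)
    return im
cv2.imwrite("pics/pre.png",np.hstack([f("scene",205,105),f("top",280,160)]))
E
```

```text
21.3083 0.029214029238360625 [ 0.47 -1.   -4.14] [ 0.6517 -0.2234  0.2349] [ 0.6515 -0.2233  0.2343]
```

View pics/pre.png

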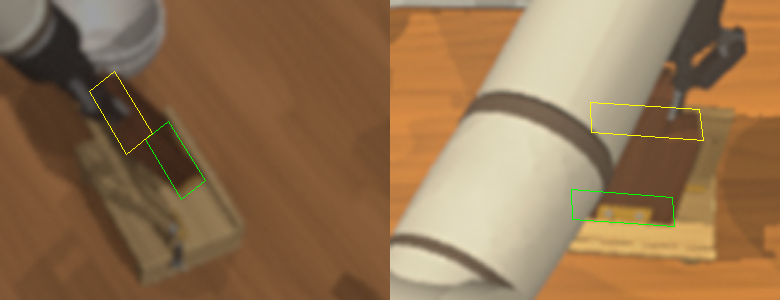

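The press is held at the right lean, about 13 mm towards -y of the predicted outline (right foot corner at (690,222) against (673,225)). That is well inside the 60 mm allowance, so I lower it while monitoring force.

Run:
```python
from bench import robot
from h import *
th=.5;q=qp(th);f0=robot.sense()["force"]
robot.move_l(tip(W(pl(-.008,.058,th)),q,.006),vel=.06)
for z in np.arange(.056,.0439,-.0015):
    robot.move_l(tip(W(pl(-.008,z,th)),q,.006),vel=.03);robot.wait(.1)
    df=SR.T@(robot.sense()["force"]-f0);print(z.round(4),df.round(2))
    if np.linalg.norm(df)>2.5:break
d={n:robot.capture(n) for n in("scene","top")};pickle.dump(d,open("c4.pkl","wb"))
f=lambda n,x,y:cv2.resize(d[n]["image"][y:y+100,x:x+130],(390,300),interpolation=cv2.INTER_CUBIC)
cv2.imwrite("pics/down.png",np.hstack([f("scene",205,105),f("top",280,160)]));print(robot.sense()["clock"])
```

```text
0.056 [ 0.54 -0.32 -1.03]
0.0545 [ 0.14  0.81 -0.91]
0.053 [-0.21  0.28  0.35]
0.0515 [ 0.38 -0.54 -0.76]
0.05 [ 0.2   0.14 -0.58]
0.0485 [1.95 0.15 2.86]
24.125
```

View pics/down.png

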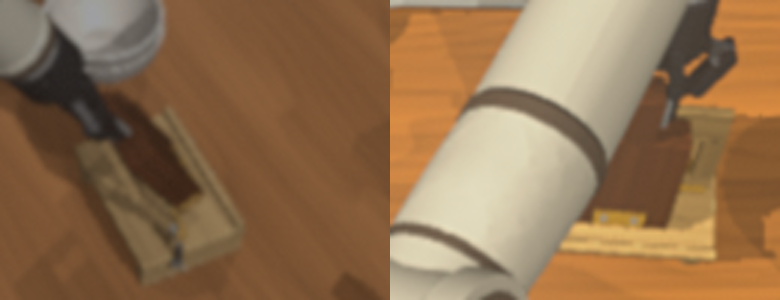

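Run:
```python
from bench import robot
from h import *
robot.set_gripper(.075);robot.wait(.5)
p=robot.sense()["eef_pos"];robot.move_l(p+SR@[.01,0,.07],vel=.08)
p=robot.sense()["eef_pos"]
try: robot.move_l(p+SR@[-.1,0,.1],vel=.2)
except robot.Unreachable as e: print("unreach",e)
q=qp(0)
robot.reach([.36,.1,.42],q);robot.wait(.3)
d={n:robot.capture(n) for n in("scene","top")};pickle.dump(d,open("c5.pkl","wb"))
f=lambda n,x,y:cv2.resize(d[n]["image"][y:y+100,x:x+130],(390,300),interpolation=cv2.INTER_CUBIC)
cv2.imwrite("pics/end.png",np.hstack([f("scene",205,105),f("top",280,160)]));s=robot.sense();print(s["clock"],s["force"],s["width"])
```

```text
28.825 [ 0.3086101  -0.06295306  0.00253423] 0.07491506117330922
```

View pics/end.png

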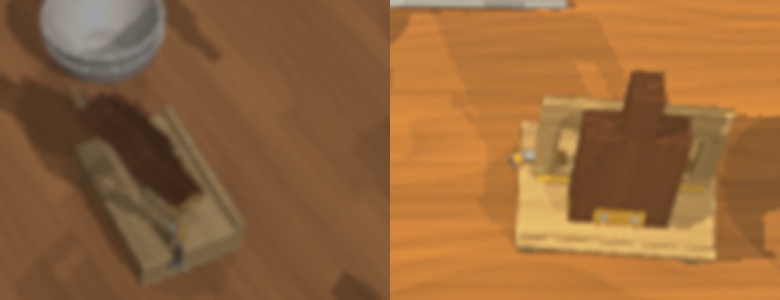

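Run:
```python
from bench import robot
from h import *
c=pickle.load(open("c5.pkl","rb"))["top"]
T=lambda x,y:(280+(x-390)/3-.3,160+y/3-.3)
S=lambda P:(SR.T@(P-C).T).T
e=S(onz(c,[T(570,222),T(672,227)],.067));print("front foot edge",e.round(3),"yaw err",np.arctan2(e[0,0]-e[1,0],e[0,1]-e[1,1]))
h=S(onz(c,[T(646,72)],.05+.185*np.cos(.5)));print("handle top rear edge",h.round(3))
print("expected rear-top edge x",-.008+.185*np.sin(.5))
a=pickle.load(open("c4.pkl","rb"))
c2=robot.capture("top");d=cv2.absdiff(c2["image"],c["image"])[190:270,310:410];print("motion diff max",d.max())
robot.close_job()
```

```text
front foot edge [[-0.039  0.048  0.067]
 [-0.037 -0.054  0.067]] yaw err -0.02231081951613254
handle top rear edge [[0.08  0.002 0.212]]
expected rear-top edge x 0.08069372464177754
motion diff max 4
the job is handed in; nothing more can be done
```

The job is handed in at about 29 s of the 72 s. The back rest is open, and the tostonera leans against it on the seat with its handle up and the gripper clear.

- **Opening the rest:** I lifted the free rail with the closed fingertips from its +y end. The force peaked at about 5.5 N. By about 1 rad of lift there was no force left on the fingers, and the pictures show the rest open. It was still open in the later pictures.
- **Placing the tostonera:** I took the larger dark one, gripped its handle (29 mm measured) and tilted it 0.5 rad. I lowered it until it touched the seat at about the expected height with about 3.5 N, then released it and withdrew.
- **Last checks, stand frame:**
  - The front foot edge is at x = -38 mm, so the foot lies between the lip and the hinge.
  - The foot is centred sideways to about 3 mm and square to 0.02 rad.
  - The top of the handle is at x = 80 mm, where 81 mm was expected for a lean of about 0.5 rad.
  - Two successive pictures showed no motion.
  - In the pictures taken along the way I saw no sign of the bowls, pitcher or ladle moving, but I did not measure them.
- **Disagreement:** before lowering, the overlay suggested the tostonera sat about 13 mm off to the side (-y). The final measurement did not confirm it.

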